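Put the spoon bookmark away in the pen case with the handle-less sliding cover

TASK

Put the steel spoon-shaped bookmark away in the pen case: slide open its cover, which has no handle, by pressing down on it and dragging, lay the bookmark flat in the well (do not drop it in), let go, and slide the cover fully shut again. The cover is thin: press it firmly enough to drag it but no harder, and leave the rabbit, the marker and the eraser where they are.

Things in the scene. Friction and masses are not known exactly. Their poses are not given: they have to be found in the camera images.
- case: dark wooden pen case, fixed, 318 mm long (its y axis), 100 wide (x), 50.5 high; origin: centre of its underside. y = +14 to +159 mm: roofed by a fixed deck, z = 46 to 50.5. y = -151 to +14: a well, 84 mm wide (78 between the rails that carry the cover), floor z = 8, side walls up to z = 46. The cover lies between the side walls; press it on its centre line, 20 mm from its -y end.
- cover_panel (a joint): sliding cover, m: 0 = shut, 0.125 = fully open (hard stops); slides level along case +y, under the deck; stays where left. Plain brown panel, no handle, 83 x 175 x 5 mm; its -y end is at case y = -151 mm shut, -26 open. Its height is adjustable and not known: top 2 to 18 mm below the side walls, to be felt. Dragging takes 6 N; under 10 N of press may slip, 12 to 20 is right, over 30 breaks it.
- well_center (a point): on the floor of the well at case x = 0, y = -93.5, z = 8 mm. Axes as the case's. With the cover fully open the well is uncovered from case y = -151 to -26 mm (middle -88.5); the cover's underside is at least 15 mm above the floor.
- bookmark: flat steel bookmark shaped like a spoon, 105 mm long (its y axis), 5 thick, about 45 g, lying flat; origin on its underside, halfway along. The straight handle is 10 mm wide (x) from y = -15 to +36 mm and ends in a 16 mm disc at y = +44.5; the bowl is a 28 mm disc at y = -38.5. Centre of mass about y = -8 mm; grip it across the handle near the origin.
- rabbit: white ceramic rabbit figurine, 60 mm wide, 105 mm high, standing on the table just beyond the case's +x side; origin at the centre of its underside. Leave it alone.
- marker: grey marker pen 110 mm long, 14 mm thick, lying on the table near the bookmark, in either of two places; its axis is y. Origin on its underside. Leave it alone.
- eraser: purple eraser 28 x 60 x 14 mm lying on the case's deck; origin at the centre of its underside. Leave it alone.
There are look-alikes about, which are no part of the job. There is more than one size of the bookmark; the one meant has the size given above.

How it is judged:
By the outcome, as a careful person would: the job done as asked, in the order asked, and still so for the second after the job is handed in, with the robot touching nothing.
It also fails if it takes over 72 s, if anything falls off the work surface, if the arm or the gripper's body presses on something with over 40 N, if the wrist force passes 120 N, or if a joint passes its speed limit or range.

ROBOT

A 6-joint arm with a two-finger parallel gripper is mounted at the origin on the work surface. World frame = base frame: x ahead of the robot, y to its left, z up, the work surface at z = 0. Lengths are in mm, angles in rad, forces in N, time in s.
With the tool pointing down it reaches from about 275 to 750 mm from the base axis. Payload 10.2 kg.
Tool frame: the origin (TCP) lies at the very end of the fingers, on their centre line; the grasp point (between the pads) lies 19 mm behind it; z points along the fingers, y is the line along which they close (so a half turn about z gives the same grasp; the last joint's range is limited). The gripper opens to 85 mm and grips with 20 to 120 N. Pads are 22 mm wide; open, the fingers measure 114 mm over their backs; the gripper's body (76 mm by 85 mm) begins 54 mm behind the grasp point. The pads swing forward as they close: fully open they stand 13 mm farther back than shut.
Start: joints at [0.987, 0.313, 1.498, -0, 1.331, -0.223], TCP at [185.35, 491.199, 231.294] pointing down, gripper open.
Joint ranges: [-2.94, 2.94], [-0.97, 2.17], [0.19, 2.56], [-1.23, 4.37], [0.02, 3.11], [-2.88, 2.88]. Speed limits (rad/s): [2.39, 2.39, 3.01, 3.14, 3.14, 3.14].

INTERFACE

Orientations are given as a unit quaternion [w, x, y, z].
In Python, from rig import * gives the robot as it stands. The module is installed in compiled form; this text tells all that it offers.
- The arm moves only by the shell command python3 -m crank 'ROWS' [FORCE]. ROWS is JSON, a list that holds one entry, the list of rows, each a list of 7 numbers: the shift along the tool's x, y, z in units of 25 mm (1.0 is 25 mm), then the turn, a rotation vector about the tool's x, y, z in units of 8 degrees (1.0 is 8 degrees), then the finger opening in mm, from 0 to 85.4. A call has exactly 8 rows; each row shifts and turns the commanded pose from where the row before left it, along the tool's axes as they then stand; what a row does not reach is not made up. A row lasts 1/10 s, in which the tool goes at most 50 mm and 8.59 degrees, less where a joint would pass 70% of its speed; a pose out of reach is approached as far as the arm can. A call is refused whole if a number of a shift passes 1 or a number of a turn 1, either way. A call with a gripper value outside its range is refused whole. The fingers move at their own pace and stop on an object; FORCE is the grip in N (left out, the last holds). Time passes only in rows, so rows that do not move let the fingers close, or fill a call up. It gives the time, the measured TCP pose, the force, the opening and the grip force at its end, in the units of the state.
- sense(): the state, without advancing time (a new reading comes with each control period).
- capture(name): name is "side" or "top" or "wrist"; returns the picture (420x560x3 uint8, blue, green, red); there is no depth.
- camera_model(name): a dict with "fx", "fy", "cx", "cy" (pixels), "k1" (the pictures are not rectified: a ray, as slopes to the right and down, at radius r is drawn at 1 + k1 r^2 times it, then the intrinsics apply), "world_from_camera" (4x4, takes a point from camera to world coordinates); the wrist camera has in their place "T_tool_cam" (4x4, takes a point from camera to tool coordinates, whose origin is the TCP and whose axes are the flange's). Camera axes: x right, y up, looking along -z (the intrinsics and any distortion apply to the point x, -y, -z); pixel columns grow to the right and rows downward; lengths in mm; the calibration is good to about 2 mm. A picture is of the moment at which its call begins: read the wrist's pose just before it. camera_model takes no time and is no camera call.
- finish_job(): hands the job in; it is judged then, once.
The state is a dict: "time_s": time; "joints": joint angles; "dq": joint speeds; "tau": joint torques, N m; "eef_pos": TCP position; "ee_rot": TCP orientation; "force": force on the tool from outside, world axes, zero at the start; "wrist_torque": the same for the moment, N m; "grip_width": opening from 0.0 (shut) to 1.0 (fully open); "grip_force": force on a finger pad.
Only numpy, scipy, OpenCV 4.12 (cv2) and the standard library are available. Lean on these libraries where they do the work, as an engineer would, in place of code of your own. Each camera call takes 0.05 s, during which the arm holds its last target. There are 200 camera calls.

## Working session

There is one attempt and no reset: what is moved stays moved. The work goes in short steps, Python scripts to look and compute and a shell command to move; the robot and the scene stay as the last step left them, time stands still between calls to the robot, and variables do not carry over. Pictures are saved under pics/ and viewed, at most 10 in all, crops included, and the job is handed in when it is done.

```bash
mkdir -p pics
cat > h.py <<'E'
from rig import *
import numpy as np, cv2
from scipy.spatial.transform import Rotation as R
def tool():
    s=sense(); q=s["ee_rot"]; T=np.eye(4); T[:3,:3]=R.from_quat([q[1],q[2],q[3],q[0]]).as_matrix(); T[:3,3]=s["eef_pos"]; return T
def cam(name):
    m=camera_model(name)
    W=np.array(m["world_from_camera"]) if name!="wrist" else tool()@np.array(m["T_tool_cam"])
    return m,W
def ray(mw,uv):
    m,W=mw; K=np.array([[m["fx"],0,m["cx"]],[0,m["fy"],m["cy"]],[0,0,1.]])
    p=cv2.undistortPoints(np.array(uv,float).reshape(-1,1,2),K,np.array([m["k1"],0,0,0,0.])).reshape(-1,2)
    d=np.c_[p[:,0],-p[:,1],-np.ones(len(p))]@W[:3,:3].T
    return W[:3,3],d
def onz(mw,uv,z):
    o,d=ray(mw,uv); return o+d*((z-o[2])/d[:,2])[:,None]
def proj(mw,P):
    m,W=mw; p=(np.atleast_2d(P)-W[:3,3])@W[:3,:3]; s=np.c_[p[:,0],-p[:,1]]/-p[:,2:3]
    s=s*(1+m["k1"]*(s**2).sum(1,keepdims=True)); return s*[m["fx"],m["fy"]]+[m["cx"],m["cy"]]
E
python3 - <<'E'
from h import *
s=sense(); print(s); print(tool().round(3))
for n in("top","side","wrist"):
    mw=cam(n); print(n,{k:(np.round(v,3).tolist()) for k,v in mw[0].items()})
    im=capture(n); cv2.imwrite(f"pics/{n}0.png",im)
E
```

```text
{'time_s': 0.0, 'joints': array([ 9.86605477e-01,  3.13454540e-01,  1.49843284e+00,  4.07357237e-05,
        1.33103327e+00, -2.23422957e-01]), 'dq': array([ 0.0017482 , -0.001413  , -0.00126721,  0.00097697,  0.00092857,
        0.00074464]), 'tau': array([-5.18609904e-04, -4.12265611e+01, -2.59741223e+01, -1.08092336e-04,
        4.09863365e-03,  9.84089047e-05]), 'eef_pos': array([185.18640882, 490.97527278, 230.73436195]), 'ee_rot': array([-2.79090372e-04,  1.79412035e-01,  9.83773795e-01, -6.02821167e-04]), 'force': array([-0.28642872, -0.15004224,  0.02201252]), 'wrist_torque': array([-0.0169218 , -0.05790109, -0.03301431]), 'grip_force': 0.0, 'grip_width': 0.9969925287312359}
[[-9.36000e-01  3.53000e-01 -1.00000e-03  1.85186e+02]
 [ 3.53000e-01  9.36000e-01 -1.00000e-03  4.90975e+02]
 [ 0.00000e+00 -1.00000e-03 -1.00000e+00  2.30734e+02]
 [ 0.00000e+00  0.00000e+00  0.00000e+00  1.00000e+00]]
top {'fx': 379.748, 'fy': 379.748, 'cx': 283.483, 'cy': 206.014, 'k1': -0.019, 'world_from_camera': [[-0.0, 0.984, -0.177, 384.516], [-1.0, 0.001, 0.006, -51.742], [0.006, 0.177, 0.984, 853.983], [0.0, 0.0, 0.0, 1.0]]}
side {'fx': 421.134, 'fy': 421.134, 'cx': 280.091, 'cy': 212.919, 'k1': -0.111, 'world_from_camera': [[0.728, 0.444, -0.523, 52.159], [-0.685, 0.446, -0.575, -547.28], [-0.022, 0.777, 0.629, 619.114], [0.0, 0.0, 0.0, 1.0]]}
wrist {'fx': 349.711, 'fy': 349.711, 'cx': 282.559, 'cy': 208.845, 'k1': 0.006, 'T_tool_cam': [[-0.0, 0.954, 0.3, 76.471], [1.0, 0.0, -0.0, -0.457], [-0.0, 0.3, -0.954, -142.427], [0.0, 0.0, 0.0, 1.0]]}
```

View pics/top0.png

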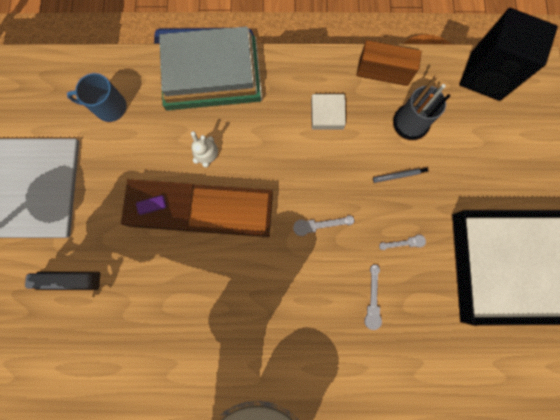

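View pics/side0.png

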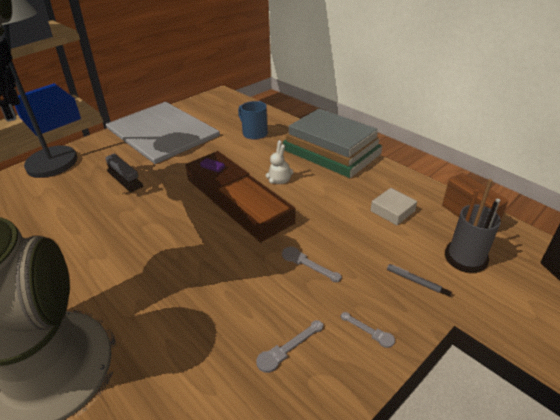

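The top view shows the case at about (197,207), with the eraser on its left (deck) end and the rabbit at (203,150). There are three spoons at (322,225), (402,243) and (374,297), and the smallest one at (402,243) looks like the 105 mm one. The marker is at (400,175).

Run:
```python
from h import *
im=cv2.imread("pics/top0.png"); mw=cam("top")
hsv=cv2.cvtColor(im,cv2.COLOR_BGR2HSV)
m=((hsv[...,1]<75)).astype(np.uint8)
n,l,st,c=cv2.connectedComponentsWithStats(m)
for i in range(1,n):
    x,y,w,h,a=st[i]
    if 100<a<1500 and 280<c[i][0]<450 and 150<c[i][1]<340:
        pts=np.argwhere(l==i)[:,::-1]
        P=onz(mw,pts,5)[:,:2]; mu=P.mean(0); U,S,V=np.linalg.svd(P-mu,full_matrices=False)
        t=(P-mu)@V[0]; wd=(P-mu)@V[1]
        prof=[(int(b),round(np.ptp(wd[(t>=b)&(t<b+10)]),0)) for b in range(int(t.min()),int(t.max())-5,10) if ((t>=b)&(t<b+10)).any()]
        print(c[i].round(),a,'len',np.ptp(t).round(1),'mid',(mu+V[0]*(t.max()+t.min())/2).round(1),'dir',V[0].round(3),prof)
# case outline: dark/reddish
for nm in("top",):
    box=im[165:250,105:290]; cv2.imwrite("pics/case.png",cv2.resize(box,None,fx=4,fy=4,interpolation=cv2.INTER_CUBIC))
s=cv2.imread("pics/side0.png")[140:250,170:310]; cv2.imwrite("pics/cases.png",cv2.resize(s,None,fx=5,fy=5,interpolation=cv2.INTER_CUBIC))
```

```text
[398. 175.] 258 len 127.1 mid [ 611.7 -326.2] dir [ 0.196 -0.981] [(-59, np.float64(11.0)), (-49, np.float64(12.0)), (-39, np.float64(12.0)), (-29, np.float64(12.0)), (-19, np.float64(11.0)), (-9, np.float64(12.0)), (1, np.float64(12.0)), (11, np.float64(12.0)), (21, np.float64(13.0)), (31, np.float64(12.0)), (41, np.float64(12.0)), (51, np.float64(7.0)), (61, np.float64(3.0))]
[319. 225.] 532 len 136.3 mid [ 496.4 -147.5] dir [-0.154  0.988] [(-78, np.float64(19.0)), (-68, np.float64(19.0)), (-58, np.float64(14.0)), (-48, np.float64(13.0)), (-38, np.float64(13.0)), (-28, np.float64(14.0)), (-18, np.float64(13.0)), (-8, np.float64(13.0)), (2, np.float64(23.0)), (12, np.float64(26.0)), (22, np.float64(27.0)), (32, np.float64(35.0)), (42, np.float64(34.0))]
[406. 242.] 316 len 103.9 mid [ 453.2 -323.5] dir [ 0.14 -0.99] [(-59, np.float64(14.0)), (-49, np.float64(11.0)), (-39, np.float64(9.0)), (-29, np.float64(10.0)), (-19, np.float64(9.0)), (-9, np.float64(9.0)), (1, np.float64(18.0)), (11, np.float64(21.0)), (21, np.float64(26.0)), (31, np.float64(25.0))]
[373. 302.] 604 len 137.5 mid [ 336.3 -253.8] dir [-0.997  0.071] [(-80, np.float64(20.0)), (-70, np.float64(20.0)), (-60, np.float64(14.0)), (-50, np.float64(13.0)), (-40, np.float64(13.0)), (-30, np.float64(11.0)), (-20, np.float64(11.0)), (-10, np.float64(11.0)), (0, np.float64(20.0)), (10, np.float64(26.0)), (20, np.float64(26.0)), (30, np.float64(35.0)), (40, np.float64(35.0)), (50, np.float64(24.0))]
```

View pics/case.png

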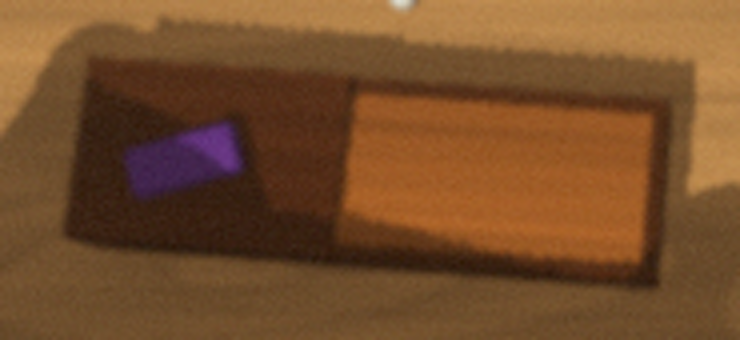

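View pics/cases.png

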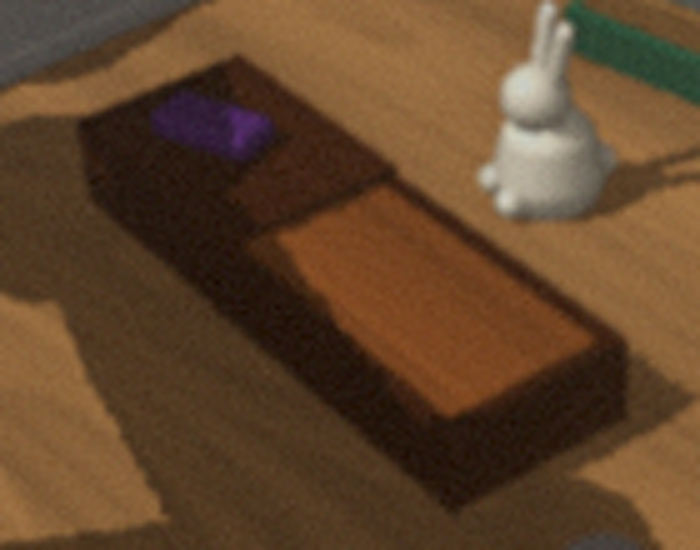

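The crops show these corners (crop px): far-left (90,58), near-left (68,237), far-right (668,100), deck edge (352,80) to (332,245), and the cover's right end from (655,112) to (645,262). The cover is shut.

Run:
```python
from h import *
mt=cam("top"); ms=cam("side")
f=lambda p:np.array(p,float)/4+[105,165]-0.4
A,B,D1,D2=onz(mt,[f(p) for p in[(90,58),(68,237),(352,80),(332,245)]],50.5)
C,=onz(mt,[f((668,100))],46)
print(A,B,C,D1,D2); n=np.linalg.norm
print("AB",n((A-B)[:2]),"AC",n((A-C)[:2]),"AD1",n((A-D1)[:2]),"D1D2",n((D1-D2)[:2]))
g=lambda p:np.array(p,float)/5+[170,140]-0.4
Q=onz(ms,[g(p) for p in[(237,55),(80,125),(392,175),(248,235)]],50.5); Q2=onz(ms,[g((627,342))],46)
print("side",Q.round(1),Q2.round(1), "near bottom corner",onz(ms,[g((455,512))],0), onz(mt,[f((655,285))],0))
# fit case pose (cx,cy,yaw) rigid from points, both views
L=np.array([[50,159],[-50,159],[50,14],[-42,14],[50,-159]]);
for P in([A,B,D1,D2,C],[*Q,Q2[0]],):
    P=np.array(P)[:,:2]; a=P-P.mean(0); b=L-L.mean(0)
    th=np.arctan2((b[:,0]*a[:,1]-b[:,1]*a[:,0]).sum(),(a*b).sum()); c,s=np.cos(th),np.sin(th); Rm=np.array([[c,-s],[s,c]])
    t=P.mean(0)-Rm@L.mean(0); print("pose",t.round(1),np.degrees(th).round(2),"res",(P-(L@Rm.T+t)).round(1).tolist())
# bookmark in side
im=cv2.imread("pics/side0.png"); hsv=cv2.cvtColor(im,cv2.COLOR_BGR2HSV)
n_,l,st,c=cv2.connectedComponentsWithStats((hsv[...,1]<70).astype(np.uint8))
for i in range(1,n_):
    if 100<st[i][4]<2500 and 240<c[i][0]<480 and 230<c[i][1]<380:
        P=onz(ms,np.argwhere(l==i)[:,::-1],5)[:,:2]; mu=P.mean(0); V=np.linalg.svd(P-mu,full_matrices=False)[2]; t=(P-mu)@V[0]
        print(c[i].round(),np.ptp(t).round(1),(mu+V[0]*(t.max()+t.min())/2).round(1),V[0].round(3))
# rabbit
```

```text
[588.1780459  284.02617894  50.5       ] [489.91644283 288.64027812  50.5       ] [566.03907452 -30.91530472  46.        ] [575.96472456 140.537948    50.5       ] [485.81274355 147.38619433  50.5       ]
AB 98.36987623163412 AC 315.7186598660755 AD1 144.0070749547329 D1D2 90.41171471666604
side [[586.1 282.9  50.5]
 [487.9 284.7  50.5]
 [570.7 135.5  50.5]
 [490.5 145.   50.5]] [[563.2 -33.7  46. ]] near bottom corner [[468.29767294 -23.97779779   0.        ]] [[469.67588349 -22.98408942   0.        ]]
pose [527.  129.5] -4.08 res [[0.0, -0.5], [1.5, -3.0], [-1.9, 0.7], [-0.2, 1.0], [0.5, 1.8]]
pose [525.4 126.4] -4.13 res [[-0.7, 1.5], [0.9, -3.9], [-5.6, -1.3], [6.0, 1.6], [-0.6, 2.1]]
[474. 237.] 274.4 [ 842.4 -336.5] [-0.976 -0.217]
[308. 263.] 138.4 [ 493.8 -147.7] [ 0.154 -0.988]
[414. 278.] 111.4 [ 610.  -316.4] [ 0.185 -0.983]
[372. 331.] 103.9 [ 450.4 -323.7] [ 0.14 -0.99]
[284. 349.] 139.4 [ 334.3 -254.5] [-0.998  0.07 ]
```

```bash
python3 -m crank '[[[0,0,0,0,0,1,0],[0,0,0,0,0,1,0],[0,0,0,0,0,1,0],[0,0,0,0,0,1,0],[0,0,0,0,0,1,0],[0,0,0,0,0,1,0],[0,0,0,0,0,1,0],[0,0,0,0,0,1,0]]]' 40
python3 -m crank '[[[0,0,0,0,0,0.6,0],[0,0,0,0,0,0.58,0],[-1,0.8,0,0,0,0,0],[-1,0.8,0,0,0,0,0],[-1,0.8,0,0,0,0,0],[-1,0.8,0,0,0,0,0],[-1,0.8,0,0,0,0,0],[-1,0.8,0,0,0,0,0]]]'
python3 -m crank '[[[-1,0.8,0,0,0,0,0],[-1,0.8,0,0,0,0,0],[-1,0.8,0,0,0,0,0],[-1,0.8,0,0,0,0,0],[-1,0.8,0,0,0,0,0],[-1,0.8,0,0,0,0,0],[-1,0.8,0,0,0,0,0],[-1,0.8,0,0,0,0,0]]]'
python3 -m crank '[[[-1,0.8,0,0,0,0,0],[-1,0.8,0,0,0,0,0],[-1,0.8,0,0,0,0,0],[-1,0.8,0,0,0,0,0],[-0.7,0.3,0,0,0,0,0],[0,0,0,0,0,0,0],[0,0,0,0,0,0,0],[0,0,0,0,0,0,0]]]'
python3 - <<'E'
from h import *
print(tool().round(3),sense()["joints"]); mw=cam("wrist"); np.save("w1.npy",mw[1]); im=capture("wrist"); cv2.imwrite("pics/w1.png",im)
E
```

```text
time_s: 0.95
eef_pos: [185.3, 491.1, 231.0]
ee_rot: [0.0, 0.676, 0.737, -0.0]
force: [0.6, -0.1, 0.1]
grip_width: 0.004
grip_force: 0.0
time_s: 1.75
eef_pos: [294.7, 331.8, 231.2]
ee_rot: [-0.0, 0.732, 0.681, -0.0]
force: [0.5, 0.3, -0.1]
grip_width: 0.002
grip_force: 0.0
time_s: 2.55
eef_pos: [440.0, 120.8, 231.2]
ee_rot: [-0.0, 0.732, 0.681, -0.0]
force: [0.6, 0.1, 0.2]
grip_width: 0.002
grip_force: 0.0
time_s: 3.35
eef_pos: [518.0, -0.6, 231.3]
ee_rot: [-0.0, 0.732, 0.682, -0.0]
force: [-0.6, 0.4, 0.6]
grip_width: -0.005
grip_force: 0.0
[[ 7.10000e-02  9.97000e-01 -0.00000e+00  5.17998e+02]
 [ 9.97000e-01 -7.10000e-02  0.00000e+00 -5.88000e-01]
 [ 0.00000e+00 -0.00000e+00 -1.00000e+00  2.31321e+02]
 [ 0.00000e+00  0.00000e+00  0.00000e+00  1.00000e+00]] [-2.27650920e-01  2.97531919e-01  1.51838110e+00  1.36366619e-04
  1.32590402e+00 -1.56747898e-01]
```

View pics/w1.png

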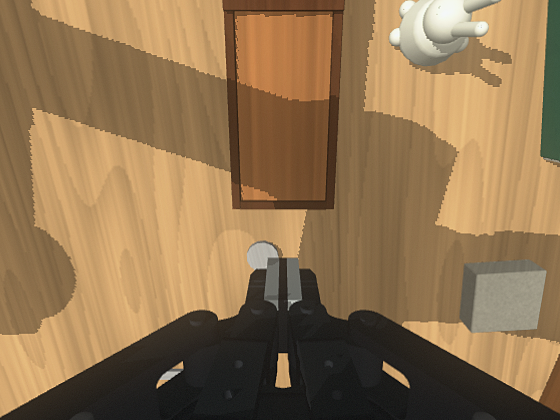

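The wrist view shows the case's -y end, with top corners at (233,209) and (334,208). The deck edge is near row 11, from (225,11) to (344,10), and the cover is shut.

Run:
```python
from h import *
mw=(camera_model("wrist"),np.load("w1.npy"))
E=onz(mw,[(233,209),(334.5,208.5)],46); D=onz(mw,[(225,11),(344,10)],50.5); c=onz(mw,[(239,201),(327,200.5)],37)
print(E,D,c); print(np.linalg.norm(E[0]-E[1]),np.linalg.norm(D[0]-D[1]))
a=D.mean(0)-E.mean(0); th=np.arctan2(a[0],a[1]); print("yaw",-np.degrees(th),np.hypot(a[0],a[1]),"expect 173", np.degrees(np.arctan2(E[1,1]-E[0,1],E[1,0]-E[0,0])))
for y,P in((-159,E.mean(0)),(14,D.mean(0))): print("centre",P[:2]-y*np.array([np.sin(th),np.cos(th)]))
Q=onz(mw,[(c_,r) for c_,r in[(228,90),(228.5,100),(337.5,100)]],46);print(Q)
```

```text
[[467.49643962 -24.04174446  46.        ]
 [566.98141817 -30.58548069  46.        ]] [[481.11841313 147.34186728  50.5       ]
 [578.61431301 141.11698793  50.5       ]] [[472.90749126 -18.83860802  37.        ]
 [560.90366198 -24.56185064  37.        ]]
99.69995707784972 97.69441957497202
yaw -4.209999668277056 172.00717056784822 expect 173 -3.7632732477987356
centre [528.91147736 131.25735454]
centre [528.83859151 130.26720408]
[[475.64953331  86.32935322  46.        ]
 [475.09522564  77.88684682  46.        ]
 [572.33158473  70.96685552  46.        ]]
```

```bash
python3 -m crank '[[[0,0.04,1,0,0,0,0],[0,0,1,0,0,0,0],[0,0,1,0,0,0,0],[0,0,1,0,0,0,0],[0,0,1,0,0,0,0],[0,0,1,0,0,0,0],[0,0,0.9,0,0,0,0],[0,0,0.3,0,0,0,0]]]'
python3 -m crank '[[[0,0,0,0,0,0,0],[0,0,0.05,0,0,0,0],[0,0,0.05,0,0,0,0],[0,0,0.02,0,0,0,0],[0,0,0,0,0,0,0],[0,0,0,0,0,0,0],[0,0,0,0,0,0,0],[0,0,0,0,0,0,0]]]'
```

```text
time_s: 4.2
eef_pos: [518.2, -0.6, 49.6]
ee_rot: [-0.001, 0.732, 0.682, -0.001]
force: [-0.2, -0.3, -0.4]
grip_width: -0.001
grip_force: 0.0
time_s: 5.0
eef_pos: [519.4, -1.6, 48.4]
ee_rot: [0.0, 0.732, 0.681, 0.0]
force: [0.8, -0.0, -0.2]
grip_width: 0.002
grip_force: 0.0
```

```bash
cat > g.py <<'E'
import sys
from rig import sense
s=sense(); f=s["force"][2]; print(round(s["time_s"],2),s["eef_pos"].round(2),"F",s["force"].round(1)); sys.exit(abs(f)>2.5)
E
python3 -m crank '[[[0,0,0.04,0,0,0,0],[0,0,0.04,0,0,0,0],[0,0,0.03,0,0,0,0],[0,0,0.03,0,0,0,0],[0,0,0.03,0,0,0,0],[0,0,0,0,0,0,0],[0,0,0,0,0,0,0],[0,0,0,0,0,0,0]]]' >/dev/null; python3 g.py &&
python3 -m crank '[[[0,0,0.01,0,0,0,0],[0,0,0.01,0,0,0,0],[0,0,0.01,0,0,0,0],[0,0,0.01,0,0,0,0],[0,0,0.01,0,0,0,0],[0,0,0,0,0,0,0],[0,0,0,0,0,0,0],[0,0,0,0,0,0,0]]]' >/dev/null; python3 g.py &&
python3 -m crank '[[[0,0,0.01,0,0,0,0],[0,0,0.01,0,0,0,0],[0,0,0.01,0,0,0,0],[0,0,0.01,0,0,0,0],[0,0,0.01,0,0,0,0],[0,0,0,0,0,0,0],[0,0,0,0,0,0,0],[0,0,0,0,0,0,0]]]' >/dev/null; python3 g.py &&
python3 -m crank '[[[0,0,0.01,0,0,0,0],[0,0,0.01,0,0,0,0],[0,0,0.01,0,0,0,0],[0,0,0.01,0,0,0,0],[0,0,0.01,0,0,0,0],[0,0,0,0,0,0,0],[0,0,0,0,0,0,0],[0,0,0,0,0,0,0]]]' >/dev/null; python3 g.py
```

```text
5.8 [519.42  -1.55  44.09] F [-0.2 -0.3 -0.2]
5.8 [519.42  -1.55  44.09] F [-0.2 -0.3 -0.2]
5.8 [519.42  -1.55  44.09] F [-0.2 -0.3 -0.2]
5.8 [519.42  -1.55  44.09] F [-0.2 -0.3 -0.2]False
False
False
False
```

```bash
sed -i 's/sys.exit(abs(f)>2.5)/sys.exit(int(abs(f)>2.5))/' g.py
python3 -m crank '[[[0,0,0.01,0,0,0,0],[0,0,0.01,0,0,0,0],[0,0,0.01,0,0,0,0],[0,0,0.01,0,0,0,0],[0,0,0.01,0,0,0,0],[0,0,0,0,0,0,0],[0,0,0,0,0,0,0],[0,0,0,0,0,0,0]]]' >/dev/null; python3 g.py &&
python3 -m crank '[[[0,0,0.01,0,0,0,0],[0,0,0.01,0,0,0,0],[0,0,0.01,0,0,0,0],[0,0,0.01,0,0,0,0],[0,0,0.01,0,0,0,0],[0,0,0,0,0,0,0],[0,0,0,0,0,0,0],[0,0,0,0,0,0,0]]]' >/dev/null && python3 g.py &&
python3 -m crank '[[[0,0,0.01,0,0,0,0],[0,0,0.01,0,0,0,0],[0,0,0.01,0,0,0,0],[0,0,0.01,0,0,0,0],[0,0,0.01,0,0,0,0],[0,0,0,0,0,0,0],[0,0,0,0,0,0,0],[0,0,0,0,0,0,0]]]' >/dev/null && python3 g.py &&
python3 -m crank '[[[0,0,0.01,0,0,0,0],[0,0,0.01,0,0,0,0],[0,0,0.01,0,0,0,0],[0,0,0.01,0,0,0,0],[0,0,0.01,0,0,0,0],[0,0,0,0,0,0,0],[0,0,0,0,0,0,0],[0,0,0,0,0,0,0]]]' >/dev/null && python3 g.py &&
python3 -m crank '[[[0,0,0.01,0,0,0,0],[0,0,0.01,0,0,0,0],[0,0,0.01,0,0,0,0],[0,0,0.01,0,0,0,0],[0,0,0.01,0,0,0,0],[0,0,0,0,0,0,0],[0,0,0,0,0,0,0],[0,0,0,0,0,0,0]]]' >/dev/null && python3 g.py &&
python3 -m crank '[[[0,0,0.01,0,0,0,0],[0,0,0.01,0,0,0,0],[0,0,0.01,0,0,0,0],[0,0,0.01,0,0,0,0],[0,0,0.01,0,0,0,0],[0,0,0,0,0,0,0],[0,0,0,0,0,0,0],[0,0,0,0,0,0,0]]]' >/dev/null && python3 g.py
```

```text
6.6 [519.36  -1.52  42.79] F [-0.1 -0.1 -0.8]
7.4 [519.5   -1.56  42.27] F [-3.1  1.1  9.2]
```

```bash
python3 -m crank '[[[0,0,0.02,0,0,0,0],[0,0,0,0,0,0,0],[0.04,0,0,0,0,0,0],[0.05,0,0,0,0,0,0],[0.05,0,0,0,0,0,0],[0.05,0,0,0,0,0,0],[0.05,0,0,0,0,0,0],[0.05,0,0,0,0,0,0]]]' >/dev/null; python3 g.py
```

```text
8.2 [520.06   4.79  42.17] F [-6.2 -6.  14.2]
```

```bash
python3 -m crank '[[[0.05,-0.015,0.006,0,0,0,0],[0.15,0,0,0,0,0,0],[0.15,0,0,0,0,0,0],[0.15,0,0,0,0,0,0],[0.15,0,0,0,0,0,0],[0.15,0,0,0,0,0,0],[0.15,0,0,0,0,0,0],[0.15,0,0,0,0,0,0]]]' >/dev/null; python3 g.py
```

```text
9.0 [521.98  32.33  42.19] F [-5.1 -5.4 14.8]
```

```bash
python3 -m crank '[[[0.2,-0.01,0.004,0,0,0,0],[0.2,0,0,0,0,0,0],[0.2,0,0,0,0,0,0],[0.2,0,0,0,0,0,0],[0.2,0,0,0,0,0,0],[0.2,0,0,0,0,0,0],[0.2,0,0,0,0,0,0],[0.2,0,0,0,0,0,0]]]' >/dev/null; python3 g.py
```

```text
9.8 [524.86  72.33  42.22] F [-4.4 -5.6 14.8]
```

```bash
python3 -m crank '[[[0.2,0,0,0,0,0,0],[0.2,0,0,0,0,0,0],[0.2,0,0,0,0,0,0],[0.2,0,0,0,0,0,0],[0.2,0,0,0,0,0,0],[0.2,0,0,0,0,0,0],[0.2,0,0,0,0,0,0],[0.2,0,0,0,0,0,0]]]' >/dev/null; python3 g.py
```

```text
10.6 [527.78 112.31  42.25] F [-2.8 -7.4 14.6]
```

```bash
python3 -m crank '[[[0.1,0,0,0,0,0,0],[0.1,0,0,0,0,0,0],[0.1,0,0,0,0,0,0],[0.05,0,0,0,0,0,0],[0.05,0,0,0,0,0,0],[0.02,0,0,0,0,0,0],[0.02,0,0,0,0,0,0],[0,0,0,0,0,0,0]]]' >/dev/null; python3 g.py
```

```text
11.4 [528.52 122.67  42.22] F [-4.6 -8.9 14.4]
```

```bash
python3 -m crank '[[[0.02,0,0,0,0,0,0],[0.02,0,0,0,0,0,0],[0.01,0,0,0,0,0,0],[0,0,0,0,0,0,0],[0,0,0,0,0,0,0],[0,0,-0.1,0,0,0,0],[0,0,-0.2,0,0,0,0],[0,0,-0.4,0,0,0,0]]]' >/dev/null; python3 g.py
python3 -m crank '[[[0,0,-1,0,0,0,0],[0,0,-1,0,0,0,0],[0,0,-1,0,0,0,20],[-1,-0.1,-1,0,0,0,40],[-1,-0.2,-0.3,0,0,0,40],[-1,-0.2,0,0,0,0,40],[-1,-0.2,0,0,0,0,40],[-1,-0.2,0,0,0,0,40]]]' >/dev/null; python3 g.py
python3 - <<'E'
from h import *
mw=cam("wrist"); np.save("w2.npy",mw[1]); cv2.imwrite("pics/w2.png",capture("wrist"))
E
```

```text
12.2 [527.35 125.32  58.13] F [-0.3  0.9 -0.2]
13.0 [496.11   1.4  166.49] F [ 0.3 -0.3  0.3]
```

View pics/w2.png

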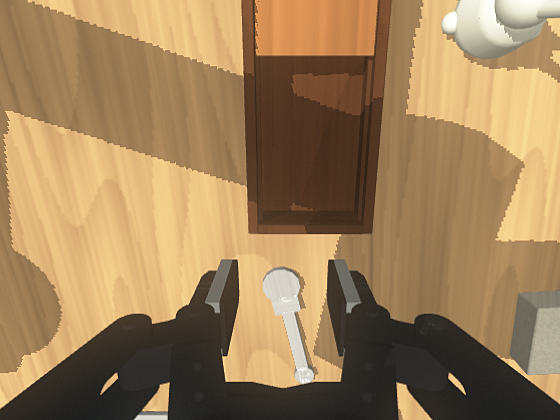

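The wrist view shows the well open, with the cover edge at row 56. A big look-alike spoon lies below at about (290,325).

```bash
python3 -m crank '[[[-1,-0.05,0,0,0,0,40],[-1,-0.05,0,0,0,0,40],[-1,-0.05,0,0,0,0,40],[-1,-0.05,0,0,0,0,40],[-1,-0.05,0,0,0,0,40],[-1,-0.05,0,0,0,0,40],[-1,-0.05,0,0,0,0,40],[-1,-0.05,0,0,0,0,40]]]' >/dev/null
python3 -m crank '[[[-1,-0.05,0,0,0,0,40],[-1,-0.05,0,0,0,0,40],[-1,-0.05,0,0,0,0,40],[-1,-0.05,0,0,0,0,40],[-1,-0.1,0,0,0,0,40],[-1,-0.1,0,0,0,-0.5,40],[0,0,0,0,0,-1,40],[0,0,0,0,0,0,40]]]' >/dev/null; python3 g.py
python3 - <<'E'
from h import *
m=camera_model("wrist"); e=onz((m,np.load("w2.npy")),[(257,56),(373,56)],42).mean(0)
d=e[:2]-[528.4,130.5]; print("cover edge",e,"case y",d@[.0715,.997])
mw=cam("wrist"); im=capture("wrist"); cv2.imwrite("pics/w3.png",im); np.save("w3.npy",mw[1])
c=[352,451.8,0]
g=cv2.cvtColor(im,cv2.COLOR_BGR2HSV); mask=((g[...,1]<60)&(g[...,2]>90)).astype(np.uint8)
n,l,st,c=cv2.connectedComponentsWithStats(mask)
for i in range(1,n):
    if st[i][4]>500:
        P=onz(mw,np.argwhere(l==i)[:,::-1],5)[:,:2]; mu=P.mean(0); V=np.linalg.svd(P-mu,full_matrices=False)[2]; t=(P-mu)@V[0]
        print(c[i].round(),st[i],np.ptp(t).round(1),(mu+V[0]*(t.max()+t.min())/2).round(1),V[0].round(3))
E
```

```text
14.65 [ 451.36 -345.74  166.06] F [-0.3  0.6  0.5]
cover edge [526.4721588  104.37361644  42.        ] case y -26.185845049866042
[375.  19.] [361   0  29  38 829] 25.7 [ 503.7 -201.8] [ 0.153 -0.988]
[137.  53.] [  66   17  175   72 4632] 138.2 [ 334.8 -253.2] [ 0.997 -0.077]
[287. 169.] [ 273  101   30  119 1935] 103.5 [ 452.1 -322.6] [ 0.141 -0.99 ]
[218. 284.] [205 260  27  53 605] 60.1 [ 402.4 -451. ] [-0.164 -0.986]
[347. 285.] [334 260  27  53 629] 60.1 [ 527.1 -433.6] [-0.431  0.902]
[126. 313.] [  92  299   87   38 1455] 91.3 [ 320.5 -493.3] [0.982 0.19 ]
[272. 352.] [ 222  316  101   72 5708] 108.5 [ 464.6 -521.9] [0.971 0.239]
[156. 405.] [134 382  36  38 751] 66.3 [ 348.5 -606. ] [-0.384 -0.923]
```

View pics/w3.png

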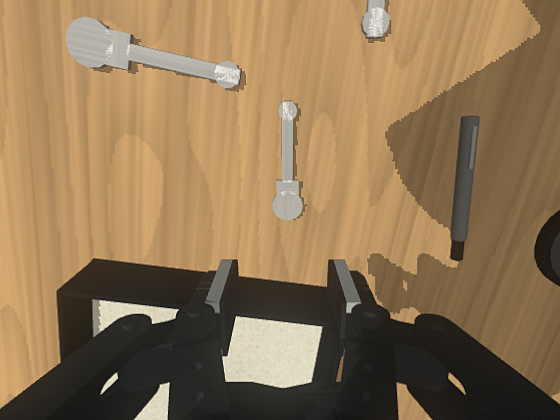

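The target bookmark is vertical in the picture at (287,101) to (287,220), and clear of everything. Its midpoint is at (452,-322.6).

```bash
python3 -m crank '[[[0.91,0.16,0,0,0,0,36],[0,0,1,0,0,0,36],[0,0,1,0,0,0,36],[0,0,1,0,0,0,36],[0,0,1,0,0,0,36],[0,0,1,0,0,0,36],[0,0,0.8,0,0,0,36],[0,0,0.4,0,0,0,36]]]' >/dev/null; python3 g.py;python3 -m crank '[[[0,0,0.1,0,0,0,36],[0,0,0.1,0,0,0,36],[0,0,0.04,0,0,0,36],[0,0,0.04,0,0,0,36],[0,0,0.02,0,0,0,36],[0,0,0,0,0,0,36],[0,0,0,0,0,0,36],[0,0,0,0,0,0,36]]]' >/dev/null; python3 g.py
python3 -c "
from h import *
print(tool().round(3)); mw=cam('wrist'); np.save('w4.npy',mw[1]); cv2.imwrite('pics/w4.png',capture('wrist'))"
```

```text
15.5 [ 452.04 -321.36    9.53] F [-0.3  0.5 -0.6]
16.3 [ 452.26 -322.53    3.4 ] F [ 0.5 -0.9 -0.1]
[[-1.37000e-01  9.91000e-01  0.00000e+00  4.52265e+02]
 [ 9.91000e-01  1.37000e-01 -0.00000e+00 -3.22532e+02]
 [-0.00000e+00  0.00000e+00 -1.00000e+00  3.40200e+00]
 [ 0.00000e+00  0.00000e+00  0.00000e+00  1.00000e+00]]
```

View pics/w4.png

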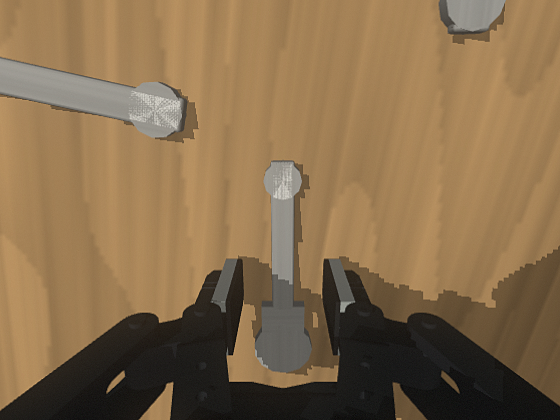

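The handle is centred between the pads (column 283), and the neck starts just behind them at row 303. I'll close and lift.

```bash
python3 -m crank '[[[0,0,0,0,0,0,20],[0,0,0,0,0,0,12],[0,0,0,0,0,0,5],[0,0,0,0,0,0,5],[0,0,0,0,0,0,5],[0,0,0,0,0,0,5],[0,0,-0.1,0,0,0,5],[0,0,-0.2,0,0,0,5]]]' 60; python3 g.py;python3 -m crank '[[[0,0,-0.5,0,0,0,5],[0,0,-1,0,0,0,5],[0,0,-1,0,0,0,5],[0,0,-1,0,0,0,5],[0,0,-1,0,0,0,5],[0,0,-0.5,0,0,0,5],[0,0,0,0,0,0,5],[0,0,0,0,0,0,5]]]'
python3 -c "
from h import *
print(tool().round(3)); mw=cam('wrist'); np.save('w5.npy',mw[1]); cv2.imwrite('pics/w5.png',capture('wrist'))"
```

```text
time_s: 17.15
eef_pos: [452.1, -322.2, 10.6]
ee_rot: [-0.0, 0.657, 0.754, 0.0]
force: [0.0, 0.0, -0.6]
grip_width: 0.069
grip_force: 55.1
17.15 [ 452.06 -322.24   10.59] F [ 0.   0.  -0.6]
time_s: 17.95
eef_pos: [452.0, -322.1, 135.1]
ee_rot: [-0.001, 0.657, 0.754, 0.0]
force: [0.4, 0.2, -1.1]
grip_width: 0.072
grip_force: 55.1
[[-1.37000e-01  9.91000e-01 -1.00000e-03  4.51959e+02]
 [ 9.91000e-01  1.37000e-01  1.00000e-03 -3.22146e+02]
 [ 1.00000e-03 -1.00000e-03 -1.00000e+00  1.35070e+02]
 [ 0.00000e+00  0.00000e+00  0.00000e+00  1.00000e+00]]
```

View pics/w5.png

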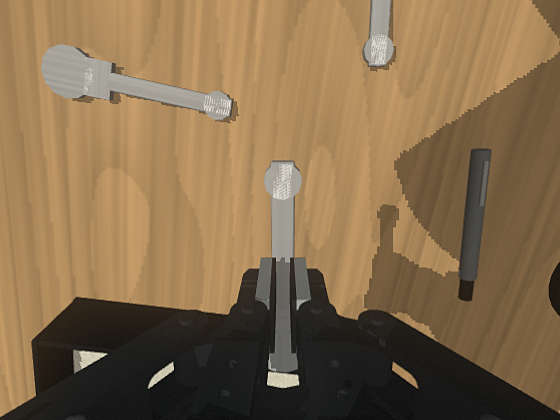

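The bookmark is held level, with its handle disc at (283,180) as before the lift. Next I'll carry it over the well.

```bash
python3 -m crank '[[[0,0,0,0,0,0.75,5],[0,0,0,0,0,0.75,5],[0.5,0.1,0,0,0,0,5],[1,0.1,0,0,0,0,5],[1,0.1,0,0,0,0,5],[1,0.1,0,0,0,0,5],[1,0.1,0,0,0,0,5],[1,0.1,0,0,0,0,5]]]' >/dev/null
python3 -m crank '[[[1,0.1,0,0,0,0,5],[1,0.1,0,0,0,0,5],[1,0.1,0,0,0,0,5],[1,0.1,0,0,0,0,5],[1,0.1,0,0,0,0,5],[1,0.15,0,0,0,0,5],[1,0.2,0,0,0,0,5],[1,0.2,0,0,0,0,5]]]' >/dev/null
python3 -m crank '[[[0.8,0.1,0,0,0,0,5],[0.43,0,0,0,0,0,5],[0,0,0.5,0,0,0,5],[0,0,0.5,0,0,0,5],[0,0,0,0,0,0,5],[0,0,0,0,0,0,5],[0,0,0,0,0,0,5],[0,0,0,0,0,0,5]]]'
python3 -c "
from h import *
T=tool();print(T.round(3)); mw=cam('wrist'); np.save('w6.npy',mw[1]); cv2.imwrite('pics/w6.png',capture('wrist'))"
```

```text
time_s: 20.4
eef_pos: [522.5, 41.4, 111.1]
ee_rot: [0.0, 0.732, 0.681, 0.0]
force: [0.1, -0.1, -1.6]
grip_width: 0.071
grip_force: 55.2
[[ 7.20000e-02  9.97000e-01  1.00000e-03  5.22493e+02]
 [ 9.97000e-01 -7.20000e-02 -0.00000e+00  4.13830e+01]
 [-0.00000e+00  1.00000e-03 -1.00000e+00  1.11132e+02]
 [ 0.00000e+00  0.00000e+00  0.00000e+00  1.00000e+00]]
```

View pics/w6.png

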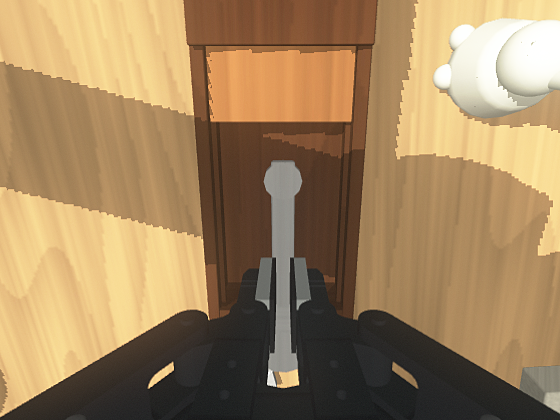

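The bookmark is over the well in line with it. The cover edge is at row 122, and the bookmark is at column 283 with the well between columns 217 and 348.

```bash
python3 -c "
from h import *
mw=(camera_model('wrist'),np.load('w6.npy')); e=onz(mw,[(209,122),(352.5,122)],42); D=onz(mw,[(187,45),(375,45)],50.5)
T=tool()
for P in(e,D): q=(P-T[:3,3])@T[:3,:3]; print(P.round(1).tolist(),q.round(1).tolist())
b=onz(mw,[(283,161)],108+0.0); print(((b-T[:3,3])@T[:3,:3]).round(1))"
```

```text
[[484.1, 107.6, 42.0], [568.2, 101.5, 42.0]] [[63.1, -43.1, 69.1], [63.1, 41.3, 69.2]]
[[479.6, 148.1, 50.5], [578.9, 140.9, 50.5]] [[103.3, -50.5, 60.6], [103.3, 49.1, 60.7]]
[[51.4  0.3  3.1]]
```

```bash
python3 -m crank '[[[0.02,-0.03,0.2,0,0,0,5],[0,0,0.8,0,0,0,5],[0,0,0.8,0,0,0,5],[0,0,0.8,0,0,0,5],[0,0,0.6,0,0,0,5],[0,0,0.4,0,0,0,5],[0,0,0.2,0,0,0,5],[0,0,0,0,0,0,5]]]' >/dev/null; python3 g.py && python3 -m crank '[[[0,0,0,0,0,0,5],[0,0,0.04,0,0,0,5],[0,0,0.02,0,0,0,5],[0,0,0.02,0,0,0,5],[0,0,0.02,0,0,0,5],[0,0,0.02,0,0,0,5],[0,0,0,0,0,0,5],[0,0,0,0,0,0,5]]]'>/dev/null; python3 g.py
```

```text
21.25 [521.47  42.29  15.52] F [-0.5 -0.7 -0.1]
22.05 [521.57  42.27  12.78] F [-0.6 -0.3 -0.9]
```

```bash
python3 -m crank '[[[0,0,0.01,0,0,0,5],[0,0,0.01,0,0,0,5],[0,0,0.01,0,0,0,5],[0,0,0.01,0,0,0,5],[0,0,0,0,0,0,5],[0,0,0,0,0,0,5],[0,0,0,0,0,0,5],[0,0,0,0,0,0,5]]]' >/dev/null; python3 g.py && python3 -m crank '[[[0,0,0.01,0,0,0,5],[0,0,0.01,0,0,0,5],[0,0,0,0,0,0,5],[0,0,0,0,0,0,5],[0,0,0,0,0,0,5],[0,0,0,0,0,0,5],[0,0,0,0,0,0,5],[0,0,0,0,0,0,5]]]' >/dev/null; python3 g.py && python3 -m crank '[[[0,0,0.01,0,0,0,5],[0,0,0.01,0,0,0,5],[0,0,0,0,0,0,5],[0,0,0,0,0,0,5],[0,0,0,0,0,0,5],[0,0,0,0,0,0,5],[0,0,0,0,0,0,5],[0,0,0,0,0,0,5]]]' >/dev/null; python3 g.py
```

```text
22.85 [521.59  42.25  11.81] F [ 0.2  0.8 -1. ]
23.65 [521.63  42.26  11.42] F [-2.5 -0.   4.6]
23.65 [521.63  42.26  11.42] F [-2.5 -0.   4.6]
```

```bash
python3 -m crank '[[[0,0,0,0,0,0,14],[0,0,0,0,0,0,20],[0,0,0,0,0,0,28],[0,0,0,0,0,0,28],[0,0,0,0,0,0,28],[0,0,-0.1,0,0,0,28],[0,0,-0.3,0,0,0,28],[0,0,-0.6,0,0,0,28]]]';python3 -m crank '[[[0,0,-1,0,0,0,28],[0,0,-1,0,0,0,28],[0,0,-1,0,0,0,28],[-0.6,0,0,0,0,0,28],[-1,0,0,0,0,0,28],[-0.5,0,0,0,0,0,10],[0,0,0,0,0,0,0],[0,0,0,0,0,0,0]]]'
python3 -c "
from h import *
T=tool();print(T.round(3)); mw=cam('wrist'); np.save('w7.npy',mw[1]); cv2.imwrite('pics/w7.png',capture('wrist'))"
```

```text
time_s: 24.45
eef_pos: [521.1, 42.3, 36.3]
ee_rot: [-0.001, 0.732, 0.681, -0.001]
force: [-0.5, 0.7, 1.3]
grip_width: 0.327
grip_force: 0.0
time_s: 25.25
eef_pos: [517.7, -9.9, 111.0]
ee_rot: [-0.0, 0.732, 0.681, -0.0]
force: [-0.4, 0.2, -0.0]
grip_width: 0.0
grip_force: 0.0
[[ 7.20000e-02  9.97000e-01 -1.00000e-03  5.17655e+02]
 [ 9.97000e-01 -7.20000e-02  0.00000e+00 -9.93500e+00]
 [ 0.00000e+00 -1.00000e-03 -1.00000e+00  1.11030e+02]
 [ 0.00000e+00  0.00000e+00  0.00000e+00  1.00000e+00]]
```

View pics/w7.png

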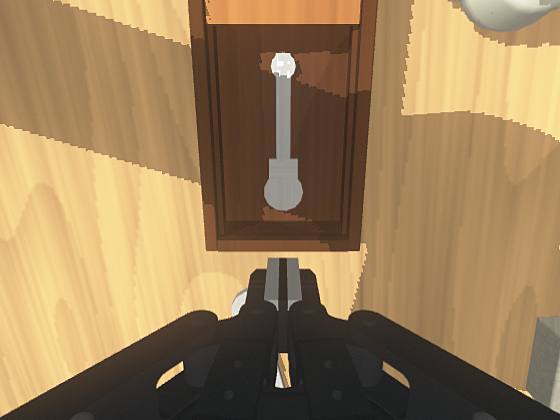

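The bookmark lies flat and centred in the well, from (283,52) to (283,210). Now I'll close the cover.

```bash
python3 -m crank '[[[0.9,0,0,0,0,0,0],[0.9,0,0,0,0,0,0],[0.9,0,0,0,0,0,0],[0.9,0,0,0,0,0,0],[0.9,0,0,0,0,0,0],[0.89,0,0,0,0,0,0],[0,0,0.6,0,0,0,0],[0,0,0.6,0,0,0,0]]]' >/dev/null; python3 g.py; python3 -m crank '[[[0,0,0.6,0,0,0,0],[0,0,0.5,0,0,0,0],[0,0,0.3,0,0,0,0],[0,0,0.04,0,0,0,0],[0,0,0,0,0,0,0],[0,0,0,0,0,0,0],[0,0,0,0,0,0,0],[0,0,0,0,0,0,0]]]' >/dev/null; python3 g.py
```

```text
26.1 [527.32 125.89  80.94] F [-0.3  0.5 -0.3]
26.9 [527.66 124.29  45.65] F [-0.5 -0.   0.8]
```

```bash
python3 -m crank '[[[0,0,0.03,0,0,0,0],[0,0,0.03,0,0,0,0],[0,0,0.03,0,0,0,0],[0,0,0.03,0,0,0,0],[0,0,0.02,0,0,0,0],[0,0,0,0,0,0,0],[0,0,0,0,0,0,0],[0,0,0,0,0,0,0]]]' >/dev/null; python3 g.py && python3 -m crank '[[[0,0,0.01,0,0,0,0],[0,0,0.01,0,0,0,0],[0,0,0.01,0,0,0,0],[0,0,0,0,0,0,0],[0,0,0,0,0,0,0],[0,0,0,0,0,0,0],[0,0,0,0,0,0,0],[0,0,0,0,0,0,0]]]' >/dev/null ; python3 g.py
```

```text
27.7 [527.54 124.29  42.38] F [-2.5 -0.6  7. ]
27.7 [527.54 124.29  42.38] F [-2.5 -0.6  7. ]
```

```bash
python3 -m crank '[[[0,-0.01,0.012,0,0,0,0],[0,0,0.013,0,0,0,0],[0,0,0,0,0,0,0],[-0.05,0,0,0,0,0,0],[-0.05,0,0,0,0,0,0],[-0.05,0,0,0,0,0,0],[-0.1,0,0,0,0,0,0],[-0.1,0,0,0,0,0,0]]]' >/dev/null; python3 g.py
```

```text
28.5 [526.99 116.57  42.28] F [-2.1  6.3 11.3]
```

```bash
python3 -m crank '[[[0,0,0.014,0,0,0,0],[-0.1,0,0,0,0,0,0],[-0.2,0,0,0,0,0,0],[-0.2,0,0,0,0,0,0],[-0.2,0,0,0,0,0,0],[-0.2,0,0,0,0,0,0],[-0.2,0,0,0,0,0,0],[-0.2,0,0,0,0,0,0]]]' >/dev/null; python3 g.py
```

```text
29.3 [524.67  84.    42.22] F [-3.9  6.3 13.8]
```

```bash
python3 -m crank '[[[-0.2,0,0,0,0,0,0],[-0.2,0,0,0,0,0,0],[-0.2,0,0,0,0,0,0],[-0.2,0,0,0,0,0,0],[-0.2,0,0,0,0,0,0],[-0.2,0,0,0,0,0,0],[-0.2,0,0,0,0,0,0],[-0.2,0,0,0,0,0,0]]]' >/dev/null; python3 g.py
```

```text
30.1 [521.75  44.02  42.17] F [-4.4  6.2 15.4]
```

```bash
python3 -m crank '[[[-0.2,0,0,0,0,0,0],[-0.2,0,0,0,0,0,0],[-0.2,0,0,0,0,0,0],[-0.2,0,0,0,0,0,0],[-0.2,0,0,0,0,0,0],[-0.2,0,0,0,0,0,0],[-0.2,0,0,0,0,0,0],[-0.2,0,0,0,0,0,0]]]' >/dev/null; python3 g.py;python3 -m crank '[[[-0.05,0,0,0,0,0,0],[-0.05,0,0,0,0,0,0],[-0.03,0,0,0,0,0,0],[-0.03,0,0,0,0,0,0],[-0.02,0,0,0,0,0,0],[-0.02,0,0,0,0,0,0],[0,0,0,0,0,0,0],[0,0,0,0,0,0,0]]]' >/dev/null; python3 g.py
```

```text
30.9 [518.86   4.04  42.15] F [-3.7  6.  14.7]
31.7 [518.51  -0.56  42.14] F [-3.7  7.6 14.8]
```

```bash
python3 -m crank '[[[-0.02,0,0,0,0,0,0],[-0.02,0,0,0,0,0,0],[0,0,0,0,0,0,0],[0,0,0,0,0,0,0],[0,0,0,0,0,0,0],[0,0,0,0,0,0,0],[0,0,0,0,0,0,0],[0,0,0,0,0,0,0]]]' >/dev/null; python3 g.py;python3 -m crank '[[[-0.02,0,0,0,0,0,0],[-0.02,0,0,0,0,0,0],[-0.02,0,0,0,0,0,0],[0,0,0,0,0,0,0],[0,0,0,0,0,0,0],[0,0,0,0,0,0,0],[0,0,0,0,0,0,0],[0,0,0,0,0,0,0]]]' >/dev/null; python3 g.py
```

```text
32.5 [518.6   -1.22  42.14] F [-2.3  9.4 14. ]
33.3 [518.74  -2.82  42.15] F [-1.6  9.7 13.9]
```

```bash
python3 -m crank '[[[0,0,-0.1,0,0,0,0],[0,0,-0.4,0,0,0,0],[0,0,-1,0,0,0,0],[0,0,-1,0,0,0,0],[0,0,-1,0,0,0,0],[0,0,-1,0,0,0,0],[0,0,-1,0,0,0,0],[0,0,0,0,0,0,0]]]' >/dev/null; python3 g.py
python3 -m crank '[[[0,0,-1,0,0,0,0],[0,0,-1,0,0,0,0],[0,0,0,0,0,0,0],[0,0,0,0,0,0,0],[0,0,0,0,0,0,0],[0,0,0,0,0,0,0],[0,0,0,0,0,0,0],[0,0,0,0,0,0,0]]]' >/dev/null; python3 g.py
python3 - <<'E'
from h import *
mw=cam("wrist"); im=capture("wrist"); cv2.imwrite("pics/w8.png",im)
a=np.array([.0715,.997]); c=np.array([528.4,130.5])
old=cv2.imread("pics/w1.png"); mo=(mw[0],np.load("w1.npy"))
for y in range(-160,20,2):
    if -140<y<0: continue
    p=np.r_[c+a*y,42]; u=proj(mw,p)[0].round().astype(int); v=proj(mo,p)[0].round().astype(int)
    f=lambda I,q: I[q[1],q[0]-8:q[0]+9].mean(0).round().astype(int).tolist() if 0<=q[1]<420 else None
    print(y,f(im,u),f(old,v))
t=capture("top"); d=cv2.absdiff(t,cv2.imread("pics/top0.png")).max(2)
n,l,st,_=cv2.connectedComponentsWithStats((d>60).astype(np.uint8)); print([s.tolist() for s in st[1:] if s[4]>30])
E
```

```text
34.1 [519.26  -4.56 181.87] F [ 0.4  0.2 -0.5]
34.9 [517.9   -4.09 227.96] F [-0.2  0.3  0.5]
-160 [100, 148, 188] [78, 116, 151]
-158 [34, 53, 76] [33, 51, 74]
-156 [35, 54, 78] [34, 53, 77]
-154 [35, 54, 78] [33, 52, 76]
-152 [30, 48, 68] [28, 43, 61]
-150 [54, 91, 134] [38, 61, 89]
-148 [52, 86, 126] [51, 86, 126]
-146 [50, 84, 123] [49, 83, 122]
-144 [50, 84, 123] [50, 83, 122]
-142 [50, 83, 122] [49, 82, 121]
-140 [49, 83, 122] [49, 82, 121]
0 [71, 123, 186] [71, 123, 185]
2 [71, 123, 185] [71, 123, 186]
4 [71, 123, 185] [71, 122, 185]
6 [71, 123, 185] [71, 122, 185]
8 [71, 123, 185] [71, 123, 185]
10 [71, 123, 185] [71, 123, 185]
12 [74, 128, 192] [64, 111, 166]
14 [47, 82, 124] [47, 82, 124]
16 [17, 30, 46] [16, 28, 44]
18 [41, 67, 106] [40, 66, 105]
[[276, 51, 85, 165, 9128], [167, 98, 20, 12, 172], [191, 100, 37, 8, 171], [239, 102, 44, 55, 347], [161, 109, 70, 69, 1098], [205, 118, 64, 53, 1389], [184, 135, 8, 11, 44], [194, 144, 7, 8, 47], [57, 169, 101, 116, 4043], [150, 178, 129, 106, 4883], [238, 212, 78, 128, 3472], [380, 236, 45, 13, 243], [111, 259, 58, 33, 331], [165, 274, 65, 42, 1008], [85, 293, 40, 49, 373], [129, 296, 25, 8, 104], [47, 317, 173, 103, 6831], [329, 342, 9, 17, 43], [260, 344, 15, 30, 154], [221, 360, 7, 15, 37], [314, 364, 29, 56, 655], [214, 415, 9, 5, 33]]
```

```bash
python3 -c "
from rig import *
print(finish_job())"
```

```text
the job is handed in; nothing more can be done
None
```

The 105 mm bookmark was laid flat in the well and released, the cover is fully shut again, and the job was handed in at about 35 s with the rabbit, marker and eraser never approached; I viewed 11 pictures, one over the limit of 10.

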